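Fit and lock the cover plate of a sole-pad jig

TASK

Fit the larger dark cover plate into the jig's pocket over the black tread pad: tilt it, tuck one short edge under the steel lip against the spring stop, and level it down behind the tall end wall until it lies flat and fully home, gently and by feel, never pressing it on the jig with more than 60 N. Then turn the lock collar until its arm points along the black locked mark, its finger over the plate, and let go. Leave the smaller spare plate, the white midsole and the jar where they are.

Things in the scene. Friction and masses are not known exactly. Their poses are not given: they have to be found in the camera images.
- jig: Bench jig fixed to the table: grey base slab, 10 mm high, and on it an aluminium head with the pocket. +x: from lip to end wall, +y: towards the collar, z up; origin on the table below the middle of the lip's edge. Slabs: x -45 to 110, y -43 to 83 mm. The head is set higher or lower each time and stays put: its pocket floor lies 24 to 38 mm above the table; find it by touch.
- lip_foot (a point): On the base slab (z 10 mm), below the middle of the steel lip's edge, jig x 0, y 0. The lip covers jig x -43 to 0, y -41 to 41, its underside 12 and top 18 mm above the pocket floor. The plate cannot go in level: tilted about 22 to 32 degrees, low edge at the lip, it passes under the lip and over the end wall. Pocket: y -32.5 to 32.5, black rubber floor, side walls 6 high, 9 thick.
- wall_foot (a point): On the base slab (z 10 mm), below the end wall's inner face, jig x 84, y 0. Wall: 10 mm thick, y -41 to 41, top 42 above the pocket floor. Opposite it, under the lip, a brass spring stop (44 wide, 1.5 to 9.5 above the floor) has its face at jig x -8; it yields 10 mm towards -x, pushing back with 4 N at first and 0.5 N more per mm. Home, the plate's centre is at jig x 36, against the wall.
- plate: The larger dark anodised aluminium cover plate, 105 to 210 g, lying on the table: 96 long (its x) by 60 wide (its y), 6 thick, with an upright grip rib across its middle, 10 thick along x, 30 along y, from z 6 to z 56 mm. The same either way round. Origin: centre of its underside.
- collar (a joint): Angle (rad) of the dark steel lock collar about its vertical axis, counterclockwise from above. 0: open, arm and pin point to the jig's +x, locking finger to -x beside the pocket. 1.57: locked, arm points to the jig's +y, along the black line on the head slab, finger over the plate. End stop past the mark, at 1.85. Starts at 0 to 0.25; stays where left (friction 0.05 N m).
- collar_foot (a point): On the base slab (z 10 mm), below the collar's axis, jig x 72, y 52. Heights above the pocket floor: ring (32 mm across) 8 to 20; finger 36 mm long from the axis, 14 wide, 8 to 14 (2 mm over a plate that is home; it cannot turn over one that is not); arm top 16; on the arm, 45 mm from the axis, an upright round pin 12 mm in diameter, its top at 53.
- spare: Smaller spare cover plate of the same form, 66 x 44 mm, rib 34 high, on the table: to be left alone. Origin: centre of its underside.
- midsole: White midsole blank, about 240 mm long (its x), 84 wide, 26 high: to be left alone. Origin on its underside, near the middle.
- jar: Amber jar with a black cap, 60 mm across, 80 high: to be left alone. Origin: centre of its underside.

How it is judged:
By the outcome, as a careful person would: the job done as asked, in the order asked, and still so for the second after the job is handed in, with the robot touching nothing.
It also fails if it takes over 56 s, if anything falls off the work surface, if the arm or the gripper's body presses on something with over 40 N, if the wrist force passes 120 N, or if a joint passes its speed limit or range.

ROBOT

A 7-joint arm with a two-finger parallel gripper is mounted at the origin on the work surface. World frame = base frame: x ahead of the robot, y to its left, z up, the work surface at z = 0. Lengths are in m, angles in rad, forces in N, time in s.
With the tool pointing down it reaches from about 0.35 to 0.9 m from the base axis. Payload 8.1 kg.
Tool frame: the origin (TCP) lies at the centre of the arm's flange, where the gripper is bolted on; the fingertips stand 178 mm ahead of it and the grasp point (between the pads) lies 159 mm ahead of it; x points along the fingers, z is the direction in which the jaws open and shut, and the axes are right-handed (so a half turn about x gives the same grasp; the last joint's range is limited). The gripper opens to 92 mm and grips with 3 to 60 N. Pads are 19 mm wide; open, the fingers measure 130 mm over their backs; the gripper's body (75 mm by 190 mm) begins 47 mm behind the grasp point.
Start: joints at [1.18, 0.434, 0.025, 1.573, -0.012, 1.134, -0.075], TCP at [0.177, -0.599, 0.405] pointing down, gripper open.
Joint ranges: [-2.62, 2.62], [-0.44, 2.09], [-1.27, 1.32], [0.08, 2.57], [-1.32, 4.46], [0.12, 2], [-2.74, 2.74]. Speed limits (rad/s): [2.22, 2.22, 3.01, 3.01, 3.14, 3.14, 3.14].

INTERFACE

Orientations are given as a rotation vector (axis times angle).
In Python, from cell import arm, get_image, search_frame, pinpoint gives the robot as it stands.
- The arm moves only by the tool arm_command, never from a script. Its argument "motion" is a list of rows, each a list of 7 numbers: the finger opening in mm, from 0 to 91.8, then the shift along the tool's x, y, z in mm, then the turn, a rotation vector about the tool's x, y, z in degrees. In form: [[fingers, x, y, z, ax, ay, az], ...]. A call has 1 to 5 rows; each row shifts and turns the commanded pose from where the row before left it, along the tool's axes as they then stand; what a row does not reach is not made up. A row lasts 1/8 s, in which the tool goes at most 62.5 mm and 10.7 degrees, less where a joint would pass 70% of its speed; a pose out of reach is approached as far as the arm can. A call with a gripper value outside its range is refused whole. The fingers move at their own pace and stop on an object; "newtons" is the grip in N (left out, the last holds). Time passes only in rows, so rows that do not move let the fingers close. It gives the time, the measured TCP pose, the force and the opening at its end, in the units of the state.
- arm.observe(): the state, without advancing time (a new reading comes with each control period).
- get_image(name): name is "scene" or "top"; returns a dict with "frame" (384x512x3 uint8, red, green, blue), "range_z" (384x512 float32, m along the optical axis (not along the pixel's ray), 0 where there is no reading), "K" (3x3 intrinsics, pixels), "origin" and "rotation" of the camera in the world. Camera axes: x right, y down, z forward; pixel columns grow to the right and rows downward; lengths in m; the calibration is good to about 2 mm. A picture is of the moment at which its call begins.
- arm.sign_off(): hands the job in, once; it reports no verdict.
Trained networks look in the newest picture that a camera, given by its name, has taken for a name from the list of things; names that differ only in an ending like _2 or _b are one class to them, and where a whole thing is asked for, a point or a joint stands for the part that bears it (a point fixed in the world has none). Each returns a list of dicts, best first, with "p" (0 to 1); they miss things now and then, are a little off and sometimes report something else, mostly with a low value. They report only what shows in the picture. A call takes as long as a camera call.
- search_frame(camera, target): "point" ([x, y, z] in m, in world coordinates, good to about 4 mm: the middle of the surface that is visible of it).
- pinpoint(camera, target): "point" ([x, y, z] in m, in world coordinates, good to about 4 mm: a listed point, or the origin of a listed thing).
The state is a dict: "clock": time; "joints": joint angles; "dq": joint speeds; "joint_efforts": joint torques, N m; "position": TCP position; "ee_rot": TCP orientation; "force": force on the tool from outside, world axes, zero at the start; "ft_torque": the same for the moment, N m; "width": opening from 0.0 (shut) to 1.0 (fully open).
Only numpy, scipy, OpenCV 4.12 (cv2) and the standard library are available. Lean on these libraries where they do the work, as an engineer would, in place of code of your own. Each camera call takes 0.05 s, during which the arm holds its last target. There are 200 camera calls.

## Working session

There is one attempt and no reset: what is moved stays moved. The work goes in short steps, Python scripts to look and compute and a tool call to move; the robot and the scene stay as the last step left them, time stands still between calls to the robot, and variables do not carry over. Pictures are saved under pics/ and viewed, about 8 in all and at most 12, crops included, and the job is handed in when it is done.

Besides the shell and the picture viewer there is one more tool, called in YAML: its name, and indented under it one key for each argument. arm_command: Moves the arm, as the interface text tells. Its arguments: {"type":"object","properties":{"motion":{"type":"array"},"newtons":{"type":"number"}},"required":["motion"]}

```bash
mkdir -p pics; ls; python3 - <<'E'
from cell import arm,get_image,search_frame,pinpoint
import cv2,numpy as np
s=arm.observe(); print({k:np.round(v,3).tolist() for k,v in s.items()})
for c in ["scene","top"]:
    im=get_image(c); cv2.imwrite(f"pics/{c}0.png",im["frame"][:,:,::-1]); print(c,im["origin"])
    np.savez(f"{c}0.npz",**im)
    for t in ["plate","spare","lip_foot","wall_foot","collar_foot","collar","jig","jar","midsole"]:
        r=pinpoint(c,t)
        print(c,t,[(np.round(d["point"],3).tolist(),round(d["p"],2)) for d in r[:2]])
E
```

```text
pics
{'clock': 0.0, 'joints': [1.18, 0.435, 0.025, 1.574, -0.012, 1.134, -0.075], 'dq': [0.001, -0.001, -0.0, 0.0, 0.0, -0.0, -0.001], 'joint_efforts': [-0.0, -66.785, 0.985, -31.446, -0.061, 0.043, 0.0], 'position': [0.177, -0.599, 0.404], 'ee_rot': [0.996, 1.333, -0.994], 'force': [-0.583, 0.675, 0.56], 'ft_torque': [-0.026, 0.035, 0.008], 'width': 0.997}
scene [ 1.40966573 -0.13273426  0.93934238]
scene plate [([0.558, -0.18, -0.001], 0.94)]
scene spare [([0.472, -0.346, 0.001], 0.49)]
scene lip_foot [([0.552, 0.036, 0.008], 0.75)]
scene wall_foot [([0.639, 0.052, 0.009], 0.65)]
scene collar_foot [([0.619, 0.098, 0.007], 0.81), ([0.556, 0.036, 0.008], 0.47)]Traceback (most recent call last):
  File "<stdin>", line 8, in <module>
ValueError: it knows: collar_foot, jar, jig, lip_foot, midsole, plate, spare, wall_foot
```

```bash
python3 - <<'E'
from cell import arm,get_image,search_frame,pinpoint
import cv2,numpy as np
c="top"
im=get_image(c); cv2.imwrite(f"pics/{c}0.png",im["frame"][:,:,::-1]); print(c,im["origin"],im["rotation"],im["K"])
np.savez(f"{c}0.npz",**im)
for t in ["plate","spare","lip_foot","wall_foot","collar_foot","jig","jar","midsole"]:
        r=pinpoint(c,t)
        print(c,t,[(np.round(d["point"],3).tolist(),round(d["p"],2)) for d in r[:2]])
a=cv2.imread("pics/scene0.png");b=cv2.imread("pics/top0.png")
cv2.imwrite("pics/both0.png",cv2.resize(b,(768,576)))
E
```

```text
top [0.41277942 0.04071874 0.87765905] [-2.13142833  2.12588004 -0.2299767 ] [[349.64303513   0.         255.113325  ]
 [  0.         349.64303513 196.28161801]
 [  0.           0.           1.        ]]
top plate [([0.561, -0.18, -0.002], 0.61)]
top spare [([0.469, -0.339, 0.001], 0.95)]
top lip_foot [([0.557, 0.04, 0.006], 0.64)]
top wall_foot [([0.641, 0.051, 0.014], 0.83)]
top collar_foot [([0.619, 0.095, 0.013], 0.68)]
top jig [([0.556, 0.038, 0.004], 0.89)]
top jar [([0.452, 0.386, 0.001], 0.69)]
top midsole [([0.703, -0.28, 0.002], 0.62)]
```

View pics/both0.png

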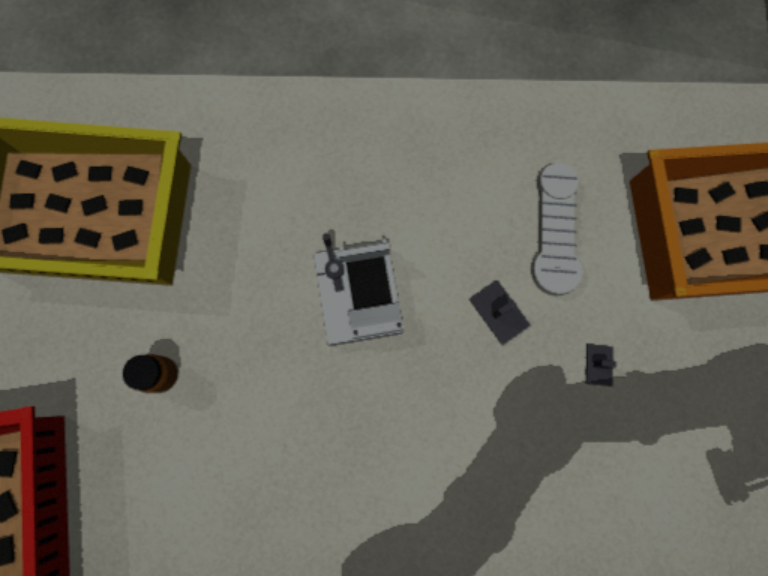

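View pics/scene0.png

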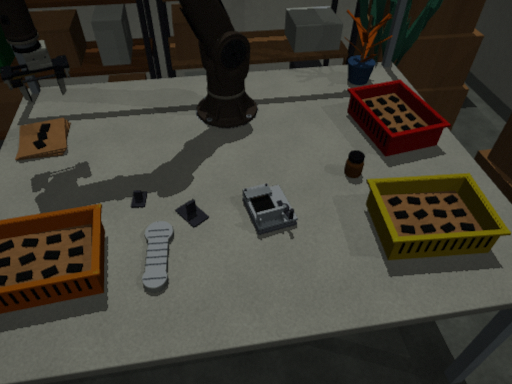

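The top view (768x576) shows the jig at (360,290), its lip toward the robot and collar arm at (330,240), the plate at (500,312), the spare at (600,363), the midsole at (558,230) and the jar at (150,372). Next I'll get the yaws and heights from the depth images.

```bash
cat > h.py <<'E'
import numpy as np,cv2
from scipy.spatial.transform import Rotation as R
def cloud(im):
    K=im["K"];z=im["range_z"];v,u=np.mgrid[:z.shape[0],:z.shape[1]]
    r=np.array(im["rotation"]); M=R.from_rotvec(r).as_matrix() if r.size==3 else r
    p=np.stack([(u-K[0,2])/K[0,0]*z,(v-K[1,2])/K[1,1]*z,z],-1)
    return p@M.T+im["origin"]
E
python3 - <<'E'
from h import *
for c in ["top","scene"]:
    im=np.load(c+"0.npz");P=cloud(im);f=im["frame"].astype(int)
    g=f.max(2)
    def reg(x,y,r): return (np.hypot(P[...,0]-x,P[...,1]-y)<r)&(im["range_z"]>0)
    t=reg(.56,-.10,.04); z0=np.median(P[t][:,2]); print(c,"table z",z0)
    m=reg(.56,-.18,.07)&(P[...,2]-z0>.003)&(P[...,2]-z0<.012)&(g<90)
    q=P[m][:,:2]; rc=cv2.minAreaRect((q*1000).astype(np.float32)); print("plate",len(q),rc)
    m=reg(.56,-.18,.07)&(P[...,2]-z0>.035); q=P[m]; rc=cv2.minAreaRect((q[:,:2]*1000).astype(np.float32)); print("rib",len(q),rc,q[:,2].max())
    m=reg(.595,.05,.13)&(P[...,2]-z0>.006)
    q=P[m];rc=cv2.minAreaRect((q[:,:2]*1000).astype(np.float32)); print("jig",len(q),rc)
    h,e=np.histogram((q[:,2]-z0)*1000,bins=np.arange(4,100,2)); print([(int(a),int(b)) for a,b in zip(e,h) if b>3])
    # pocket black
    m=reg(.6,.045,.045)&(g<30); q=P[m]; print("pocket",len(q),np.median(q,0)); rc=cv2.minAreaRect((q[:,:2]*1000).astype(np.float32)); print(rc)
im=np.load("top0.npz")["frame"]
a=cv2.resize(im[145:240,200:290],None,fx=6,fy=6,interpolation=cv2.INTER_CUBIC)
cv2.imwrite("pics/jig0.png",np.clip(a[:,:,::-1].astype(int)*1.6,0,255))
E
```

```text
top table z 0.00038279553520437215
plate 762 ((556.2355346679688, -174.92782592773438), (96.44313049316406, 60.82581329345703), 34.48003005981445)
rib 60 ((555.6256713867188, -175.580078125), (9.879653930664062, 30.017845153808594), 33.23064041137695) 0.05928867585206987
jig 3240 ((585.8130493164062, 84.19033813476562), (165.45889282226562, 166.44007873535156), 9.780905723571777)
[(6, 14), (8, 19), (10, 9), (24, 5), (26, 22), (28, 193), (30, 617), (32, 656), (34, 267), (36, 76), (38, 128), (40, 65), (42, 12), (44, 23), (46, 54), (48, 152), (50, 329), (52, 241), (54, 66), (56, 33), (58, 16), (60, 15), (62, 17), (64, 6), (66, 8), (68, 9), (70, 11), (72, 41), (74, 79), (76, 29), (84, 9), (86, 9)]
pocket 746 [0.59972399 0.04566405 0.03361443]
((599.60791015625, 46.488304138183594), (78.74488830566406, 60.4611701965332), 9.95161247253418)
scene table z -0.001122229787986817
plate 334 ((557.1478881835938, -177.0369873046875), (100.4291763305664, 62.90285110473633), 33.81189727783203)
rib 70 ((557.1154174804688, -177.46180725097656), (12.36479377746582, 32.72943115234375), 36.7840690612793) 0.05636276286276265
jig 1872 ((594.59619140625, 33.028839111328125), (173.5547637939453, 185.81520080566406), 9.748806953430176)
[(6, 52), (8, 63), (10, 55), (12, 15), (16, 5), (20, 5), (22, 15), (24, 19), (26, 50), (28, 129), (30, 238), (32, 218), (34, 115), (36, 61), (38, 57), (40, 50), (42, 24), (44, 29), (46, 48), (48, 97), (50, 142), (52, 98), (54, 40), (56, 21), (58, 22), (60, 15), (62, 15), (64, 15), (66, 15), (68, 15), (70, 21), (72, 23), (74, 37), (76, 24), (78, 5), (86, 8)]
pocket 208 [0.58217189 0.04165284 0.03203378]
((580.5718994140625, 34.66676712036133), (48.01414489746094, 73.58808135986328), 8.035531044006348)[ WARN:0@0.929] global loadsave.cpp:1063 imwrite_ Unsupported depth image for selected encoder is fallbacked to CV_8U.
```

View pics/jig0.png

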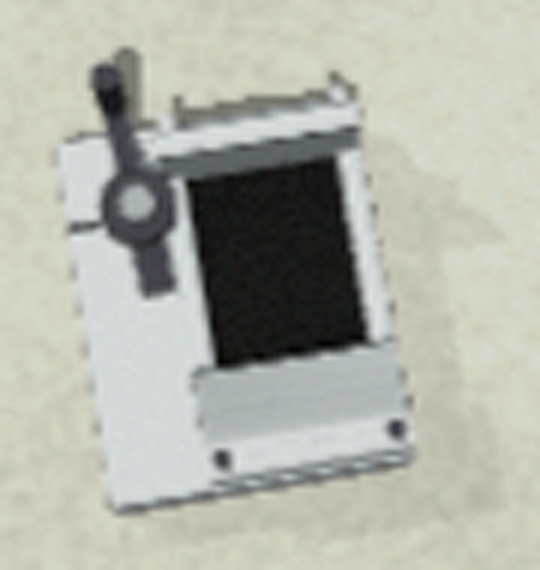

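```bash
cat >> h.py <<'E'
def Rz(d): return R.from_euler('z',d,degrees=True)
def toolrot(yaw,tilt=0,flip=1):
    "tool x down, tool z = flip*plate x; tilt: +x end up (deg)"
    B=np.array([[0,0,-1],[0,1,0],[1,0,0]],float).T if flip==1 else np.array([[0,0,-1],[0,-1,0],[-1,0,0]],float).T
    B=np.column_stack([[0,0,-1],[0,flip,0],[flip,0,0]]).astype(float)
    return Rz(yaw)*R.from_euler('y',-tilt,degrees=True)*R.from_matrix(B)
def delta(s,pos,rot):
    "shift (mm, in present tool axes) and turn (deg)"
    r0=R.from_rotvec(s["ee_rot"]); d=r0.inv().apply(np.array(pos)-s["position"])*1000
    return np.round(d,1), np.round((r0.inv()*rot).as_rotvec(degrees=True),2)
E
python3 - <<'E'
from h import *
from cell import arm
s=arm.observe(); print(R.from_rotvec(s["ee_rot"]).as_matrix().round(2))
for c in ["top","scene"]:
    im=np.load(c+"0.npz");P=cloud(im);z0=0.0004 if c=="top" else -.0011
    Q=Rz(-9.8).apply(P.reshape(-1,3)-[.557,.038,z0])*1000
    def box(n,x0,x1,y0,y1,a,b):
        m=(Q[:,0]>x0)&(Q[:,0]<x1)&(Q[:,1]>y0)&(Q[:,1]<y1)&(Q[:,2]>a)&(Q[:,2]<b); q=Q[m]
        print(c,n,len(q),"z",np.median(q[:,2]).round(1),"x",np.percentile(q[:,0],[1,99]).round(1),"y",np.percentile(q[:,1],[1,99]).round(1),cv2.minAreaRect(q[:,:2].astype(np.float32))[2])
        return q
    box("lip",-50,10,-50,50,46,56); box("wall",70,110,-38,38,70,80);box("wally",70,110,-50,50,70,80); box("floor",10,70,-28,28,20,40)
    box("pin",100,130,20,75,78,95); box("ring",55,90,38,65,48,58); box("slab",-40,50,50,75,20,45)
for fl in (1,-1): print(fl,*delta(s,[.5567,-.176,.159+.036],toolrot(34.3,0,fl)))
E
```

```text
[[ 0.    0.96  0.28]
 [-0.    0.28 -0.96]
 [-1.   -0.    0.  ]]
top lip 619 z 51.3 x [-44.   -1.7] y [-40.6  40.9] 0.3698074221611023
top wall 144 z 74.8 x [82.4 92.5] y [-36.7  37.2] 0.674605131149292
top wally 157 z 74.8 x [82.4 92.8] y [-39.2  40.8] 89.7645263671875
top floor 538 z 33.3 x [10.9 69.3] y [-27.3  27.3] 0.10284952074289322
top pin 24 z 85.8 x [109.9 118.9] y [50.5 61.7] 83.99443054199219
top ring 124 z 53.2 x [55.5 89.6] y [38.6 64.3] 82.42988586425781
top slab 355 z 31.3 x [-38.9  48.1] y [50.3 74.8] 89.99508666992188
scene lip 285 z 50.9 x [-46.1   0.1] y [-42.4  39.4] 1.6640150547027588
scene wall 86 z 74.3 x [81.4 93.5] y [-36.6  36.3] 89.48517608642578
scene wally 97 z 74.3 x [81.7 93.7] y [-43.2  37.3] 2.245826482772827
scene floor 162 z 33.1 x [10.6 46.9] y [-27.   27.4] 89.64899444580078
scene pin 16 z 86.1 x [109.8 121.9] y [49.3 59.1] 17.08395004272461
scene ring 49 z 53.4 x [57.8 86.6] y [41.5 64.3] 4.889959335327148
scene slab 120 z 31.0 x [-37.7  39.3] y [50.5 74.5] 1.7251548767089844
1 [ 209.7  483.9 -298.3] [-107.81    0.      0.  ]
-1 [ 209.7  483.9 -298.3] [72.19  0.   -0.  ]
```

```bash
cat >> h.py <<'E'
def rows(s,pos,rot,n):
    "n equal rows (shift in axes before each turn)"
    p=np.array(s["position"]);r=R.from_rotvec(s["ee_rot"]);st=(np.array(pos)-p)/n
    dr=R.from_rotvec((r.inv()*rot).as_rotvec()/n)
    for k in range(n):
        print(np.round(r.inv().apply(st)*1000,1).tolist(),np.round(dr.as_rotvec(degrees=True),2).tolist()); r=r*dr
E
python3 - <<'E'
from h import *
from cell import arm
rows(arm.observe(),[.5567,-.176,.30],toolrot(34.3),15)
E
```

```text
[7.0, 32.3, -19.9] [-7.19, 0.0, 0.0]
[7.0, 34.5, -15.7] [-7.19, 0.0, 0.0]
[7.0, 36.2, -11.3] [-7.19, 0.0, 0.0]
[7.0, 37.3, -6.6] [-7.19, 0.0, 0.0]
[7.0, 37.8, -1.9] [-7.19, 0.0, 0.0]
[7.0, 37.8, 2.8] [-7.19, 0.0, 0.0]
[7.0, 37.1, 7.5] [-7.19, 0.0, 0.0]
[7.0, 35.9, 12.1] [-7.19, 0.0, 0.0]
[7.0, 34.1, 16.5] [-7.19, 0.0, 0.0]
[7.0, 31.8, 20.7] [-7.19, 0.0, 0.0]
[7.0, 28.9, 24.5] [-7.19, 0.0, 0.0]
[7.0, 25.6, 27.9] [-7.19, 0.0, 0.0]
[7.0, 22.0, 30.9] [-7.19, 0.0, 0.0]
[7.0, 17.9, 33.4] [-7.19, 0.0, 0.0]
[7.0, 13.6, 35.4] [-7.19, 0.0, 0.0]
```

arm_command:
  motion:
    - [91.8,7,32.3,-19.9,-7.2,0,0]
    - [91.8,7,34.5,-15.7,-7.2,0,0]
    - [91.8,7,36.2,-11.3,-7.2,0,0]
    - [91.8,7,37.3,-6.6,-7.2,0,0]
    - [91.8,7,37.8,-1.9,-7.2,0,0]
  newtons: 40

```text
clock: 1.38
position: [0.3045, -0.4572, 0.3697]
ee_rot: [0.509, 1.51, -0.51]
force: [0.2, 0.3, 0.5]
width: 1.0
```

arm_command:
  motion:
    - [91.8,7,37.8,2.8,-7.2,0,0]
    - [91.8,7,37.1,7.5,-7.2,0,0]
    - [91.8,7,35.9,12.1,-7.2,0,0]
    - [91.8,7,34.1,16.5,-7.2,0,0]
    - [91.8,7,31.8,20.7,-7.2,0,0]

```text
clock: 2.0
position: [0.4307, -0.3159, 0.3347]
ee_rot: [0.017, 1.57, -0.018]
force: [-0.5, -0.7, -0.1]
width: 0.997
```

arm_command:
  motion:
    - [91.8,7,28.9,24.5,-7.2,0,0]
    - [91.8,7,25.6,27.9,-7.2,0,0]
    - [91.8,7,22,30.9,-7.2,0,0]
    - [91.8,7,17.9,33.4,-7.2,0,0]
    - [91.8,7,13.6,35.4,-7.2,0,0]

```text
clock: 2.62
position: [0.5569, -0.1746, 0.2996]
ee_rot: [-0.475, 1.518, 0.474]
force: [0.4, 1.2, 0.1]
width: 1.001
```

```bash
python3 - <<'E'
from h import *
from cell import arm
s=arm.observe();print(s["clock"],np.round(s["position"],4),np.round(s["joints"],2),np.round(s["force"],1),np.round(s["dq"],2))
print(*delta(s,[.5567,-.176,.195],toolrot(34.3)))
E
```

```text
2.625 [ 0.5569 -0.1746  0.2996] [ 0.58  0.53 -0.52  1.77  0.32  0.93  0.53] [0.4 1.2 0.1] [-0.38  0.28 -0.21 -0.25  0.26  0.07  0.34]
[104.6  -1.   -1. ] [0.4  0.   0.03]
```

arm_command:
  motion:
    - [91.8,30,-1,-1,0,0,0]
    - [91.8,30,0,0,0,0,0]
    - [91.8,30,0,0,0,0,0]
    - [91.8,14.5,0,0,0,0,0]
    - [5,0,0,0,0,0,0]
  newtons: 40

```text
clock: 3.25
position: [0.5556, -0.1768, 0.1947]
ee_rot: [-0.471, 1.52, 0.472]
force: [0.5, -0.8, 0.2]
width: 0.934
```

arm_command:
  motion:
    - [5,0,0,0,0,0,0]
    - [5,0,0,0,0,0,0]
    - [5,0,0,0,0,0,0]
    - [5,0,0,0,0,0,0]

```text
clock: 3.75
position: [0.5559, -0.1768, 0.1956]
ee_rot: [-0.472, 1.519, 0.471]
force: [-0.2, 0.0, -0.1]
width: 0.506
```

```bash
python3 - <<'E'
from h import *
from cell import arm,get_image
s=arm.observe();print(s["clock"],np.round(s["position"],4),np.round(s["force"],1),s["width"]*92)
print(*delta(s,[.5567,-.176,.195],toolrot(34.3)))
E
```

```text
3.75 [ 0.5559 -0.1768  0.1956] [-0.2  0.  -0.1] 46.592233328276585
[0.6 0.2 1.1] [0.18 0.02 0.03]
```

arm_command:
  motion:
    - [5,0,0,0,0,0,0]
    - [5,0,0,0,0,0,0]
    - [5,0,0,0,0,0,0]
    - [5,0,0,0,0,0,0]
    - [5,0,0,0,0,0,0]

```text
clock: 4.38
position: [0.5559, -0.1767, 0.1952]
ee_rot: [-0.471, 1.519, 0.471]
force: [1.0, 0.4, -1.1]
width: 0.109
```

```bash
python3 - <<'E'
from h import *
from cell import arm,get_image
s=arm.observe();print(s["clock"],np.round(s["position"],4),np.round(s["force"],1),s["width"]*92)
O=np.array([.5558,.0369,0]);J=10.0
def tcp(xlow,zlow,th,y=0,g=36,f=33):
    # TCP from low-corner (jig x, height above floor mm), tilt th
    t=np.radians(th); a=48;h=(g+159)
    x=xlow+a*np.cos(t)-h*np.sin(t); z=zlow+a*np.sin(t)+h*np.cos(t)
    return O+Rz(J).apply([x/1000,y/1000,(z+f)/1000])
print(R.from_rotvec(s["ee_rot"]).as_matrix().round(3)[:,2], tcp(5,30,28))
rows(s,tcp(7,25,28)+[0,0,.0],toolrot(J,28),8)
E
```

```text
4.375 [ 0.5559 -0.1767  0.1952] [ 1.   0.4 -1.1] 9.991943258873887
[0.824 0.566 0.   ] [0.5123055  0.02923075 0.25770942]
[-7.2, 24.2, 10.3] [3.0, -3.45, -0.75]
[-6.9, 24.6, 9.5] [3.0, -3.45, -0.75]
[-6.7, 25.0, 8.6] [3.0, -3.45, -0.75]
[-6.5, 25.3, 7.6] [3.0, -3.45, -0.75]
[-6.4, 25.6, 6.7] [3.0, -3.45, -0.75]
[-6.4, 25.9, 5.7] [3.0, -3.45, -0.75]
[-6.4, 26.1, 4.8] [3.0, -3.45, -0.75]
[-6.5, 26.2, 3.8] [3.0, -3.45, -0.75]
```

arm_command:
  motion:
    - [5,-10,0,0,0,0,0]
    - [5,-30,0,0,0,0,0]
    - [5,-35,0,0,0,0,0]
    - [5,-25,0,0,0,0,0]

```text
clock: 4.88
position: [0.5559, -0.1767, 0.2973]
ee_rot: [-0.472, 1.518, 0.471]
force: [0.6, -0.0, -1.9]
width: 0.104
```

```bash
cat >> h.py <<'E'
O=np.array([.5558,.0369,0]);J=10.0
def tcp(xlow,zlow,th,y=0,g=36,f=33):
    "TCP from low corner (jig x, height above floor, mm) and tilt"
    t=np.radians(th);h=g+159
    x=xlow+48*np.cos(t)-h*np.sin(t); z=zlow+48*np.sin(t)+h*np.cos(t)
    return O+Rz(J).apply([x/1000,y/1000,(z+f)/1000])
E
python3 - <<'E'
from h import *
from cell import arm,get_image
s=arm.observe();print(s["clock"],np.round(s["position"],4),np.round(s["force"],1),s["width"]*92)
rows(s,tcp(8,45,28),toolrot(J,28),8)
E
```

```text
4.875 [ 0.5559 -0.1767  0.2973] [ 0.6 -0.  -1.9] 9.534940982250918
[3.1, 24.1, 10.4] [3.0, -3.44, -0.74]
[3.3, 24.7, 9.0] [3.0, -3.44, -0.74]
[3.5, 25.2, 7.4] [3.0, -3.44, -0.74]
[3.6, 25.6, 5.9] [3.0, -3.44, -0.74]
[3.5, 25.9, 4.3] [3.0, -3.44, -0.74]
[3.4, 26.1, 2.8] [3.0, -3.44, -0.74]
[3.2, 26.3, 1.2] [3.0, -3.44, -0.74]
[2.9, 26.3, -0.4] [3.0, -3.44, -0.74]
```

arm_command:
  motion:
    - [5,3.1,24.1,10.4,3,-3.44,-0.74]
    - [5,3.3,24.7,9,3,-3.44,-0.74]
    - [5,3.5,25.2,7.4,3,-3.44,-0.74]
    - [5,3.6,25.6,5.9,3,-3.44,-0.74]

```text
clock: 5.38
position: [0.5351, -0.0728, 0.2834]
ee_rot: [-0.277, 1.302, 0.311]
force: [0.4, 1.1, -2.1]
width: 0.106
```

arm_command:
  motion:
    - [5,3.5,25.9,4.3,3,-3.44,-0.74]
    - [5,3.4,26.1,2.8,3,-3.44,-0.74]
    - [5,3.2,26.3,1.2,3,-3.44,-0.74]
    - [5,2.9,26.3,-0.4,3,-3.44,-0.74]
    - [5,0,0,0,0,0,0]

```text
clock: 6.0
position: [0.5137, 0.0337, 0.2708]
ee_rot: [-0.098, 1.082, 0.163]
force: [-0.6, -0.3, -2.1]
width: 0.106
```

```bash
python3 - <<'E'
from h import *
from cell import arm,get_image
s=arm.observe();print(s["clock"],np.round(s["position"],4),np.round(s["force"],1),np.round(s["ft_torque"],2),s["width"]*92,np.round(s["joints"],2))
print(*delta(s,tcp(8,45,28),toolrot(J,28)))
ims=[]
for c in ["scene","top"]:
    im=get_image(c);np.savez(c+"1.npz",**im);P=cloud(im);z0=0.0004 if c=="top" else -.0011
    m=(im["frame"].max(2)<110); Q=Rz(-J).apply(P.reshape(-1,3)-O-[0,0,z0])*1000
    K=im["K"];w=O+[.02,0,.05];r=R.from_rotvec(im["rotation"]).inv().apply(w-im["origin"]);u,v=(K@(r/r[2]))[:2].astype(int)
    ims.append(cv2.resize(im["frame"][v-45:v+45,u-45:u+45,::-1],(400,400),interpolation=cv2.INTER_CUBIC))
cv2.imwrite("pics/hover.png",np.clip(np.hstack(ims)*1.3,0,255).astype(np.uint8))
E
```

```text
6.0 [0.5137 0.0337 0.2708] [-0.6 -0.3 -2.1] [-0.12  0.56 -0.04] 9.735324775901915 [-0.03  0.35 -0.17  2.21  0.48  0.12 -0.45]
[-1.3 -4.2  1.6] [ 0.34 -0.19 -0.2 ]
```

View pics/hover.png

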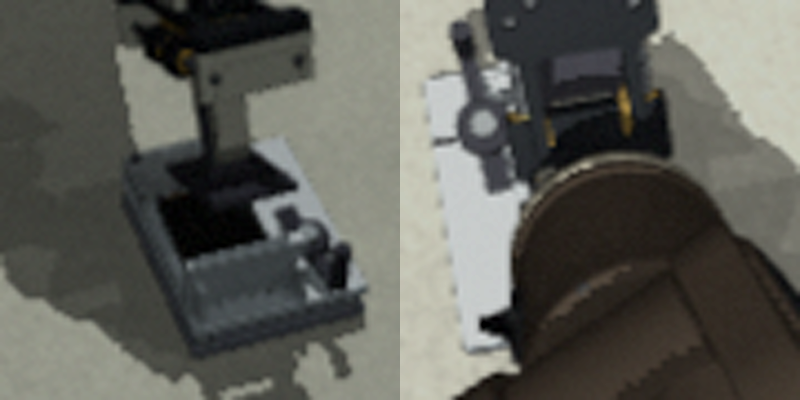

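The hover view shows the plate (left half, (235,175)) tilted above the pocket, but joint 6 is at its 0.12 rad limit. Gripped this way the tool cannot lean any further back. I'll set the plate down on free table and regrip it along its y, with the tool pitched outward.

```bash
python3 - <<'E'
from h import *
from cell import arm
rows(arm.observe(),[.57,-.14,.250],toolrot(J),6)
E
```

```text
[5.0, -29.6, 1.8] [0.03, 4.66, -0.01]
[4.8, -29.6, 2.3] [0.03, 4.66, -0.01]
[4.6, -29.6, 2.7] [0.03, 4.66, -0.01]
[4.4, -29.6, 3.0] [0.03, 4.66, -0.01]
[4.2, -29.6, 3.4] [0.03, 4.66, -0.01]
[3.9, -29.6, 3.7] [0.03, 4.66, -0.01]
```

arm_command:
  motion:
    - [5,-20,-29.6,1.8,0,4.66,0]
    - [5,4.8,-29.6,2.3,0,4.66,0]
    - [5,4.6,-29.6,2.7,0,4.66,0]
    - [5,4.4,-29.6,3,0,4.66,0]
    - [5,4.2,-29.6,3.4,0,4.66,0]

```text
clock: 6.72
position: [0.5508, -0.1088, 0.2689]
ee_rot: [-0.124, 1.463, 0.138]
force: [0.6, 0.1, -1.8]
width: 0.109
```

arm_command:
  motion:
    - [5,28,-29.6,3.7,0,4.66,0]
    - [5,0,0,0,0,0,0]
    - [5,0,0,0,0,0,0]

```text
clock: 7.1
position: [0.5621, -0.1343, 0.2412]
ee_rot: [-0.132, 1.541, 0.136]
force: [1.4, 0.1, -1.5]
width: 0.109
```

```bash
python3 - <<'E'
from h import *
from cell import arm
s=arm.observe();print(s["clock"],np.round(s["position"],4),np.round(s["force"],1),np.round(s["joints"],2))
print(*delta(s,[.57,-.14,.1955],toolrot(J)))
E
```

```text
7.1 [ 0.5621 -0.1343  0.2412] [ 1.4  0.1 -1.5] [ 0.47  0.59 -0.46  1.84  0.35  0.77 -0.01]
[45.9 -7.   5.6] [-0.2   1.45 -0.01]
```

arm_command:
  motion:
    - [5,15,0,0,0,1.45,0]
    - [5,15,0,0,0,0,0]
    - [5,10,0,0,0,0,0]
    - [5,5,0,0,0,0,0]
    - [5,0,0,0,0,0,0]

```text
clock: 7.72
position: [0.5626, -0.133, 0.1958]
ee_rot: [-0.137, 1.568, 0.135]
force: [-0.8, 1.1, -1.1]
width: 0.11
```

```bash
python3 - <<'E'
from h import *
from cell import arm
s=arm.observe();print(s["clock"],np.round(s["position"],4),np.round(s["force"],1),np.round(s["ft_torque"],2))
print(*delta(s,[.57,-.14,.1955],toolrot(J)))
E
```

```text
7.725 [ 0.5626 -0.133   0.1958] [-0.8  1.1 -1.1] [-0.01 -0.12 -0.  ]
[ 0.3 -8.2  6.1] [-0.06 -0.08  0.07]
```

arm_command:
  motion:
    - [65,0,0,0,0,0,0]
    - [65,0,0,0,0,0,0]
    - [65,-5,0,0,0,0,0]
    - [65,-25,0,0,0,0,0]
    - [65,-30,0,0,0,0,0]

```text
clock: 8.35
position: [0.5625, -0.1331, 0.2567]
ee_rot: [-0.137, 1.569, 0.135]
force: [0.6, 0.0, 0.5]
width: 0.599
```

```bash
cat >> h.py <<'E'
def rot2(yaw,lean,sg=1):
    "tool x down leaning; lean>0: flange towards jig -x (as plate +x end up); tool z = sg*jig y"
    B=np.column_stack([[0,0,-1],np.cross([0,sg,0],[0,0,-1]),[0,sg,0]]).astype(float)
    return Rz(yaw)*R.from_euler('y',-lean,degrees=True)*R.from_matrix(B)
def gp(P,rot): "TCP for a grasp point P"; return np.array(P)-rot.apply([.159,0,0])
E
python3 - <<'E'
from h import *
from cell import arm
s=arm.observe();print(s["clock"],np.round(s["position"],4),np.round(s["joints"],2),s["width"])
for sg in (1,-1): print(sg); r=rot2(J,-16,sg); rows(s,gp([.5626,-.133,.105],r),r,9)
E
```

```text
8.35 [ 0.5625 -0.1331  0.2567] [ 0.47  0.57 -0.47  1.82  0.34  0.83  0.01] 0.5990184106781439
1
[-0.1, 0.0, 4.9] [-9.94, 1.38, 1.39]
[-0.3, -0.8, 4.8] [-9.94, 1.38, 1.39]
[-0.4, -1.6, 4.6] [-9.94, 1.38, 1.39]
[-0.6, -2.4, 4.2] [-9.94, 1.38, 1.39]
[-0.7, -3.1, 3.7] [-9.94, 1.38, 1.39]
[-0.9, -3.6, 3.1] [-9.94, 1.38, 1.39]
[-1.1, -4.1, 2.4] [-9.94, 1.38, 1.39]
[-1.2, -4.4, 1.7] [-9.94, 1.38, 1.39]
[-1.3, -4.6, 0.9] [-9.94, 1.38, 1.39]
-1
[-0.1, 0.0, 4.9] [9.92, 1.39, -1.38]
[-0.3, 0.9, 4.8] [9.92, 1.39, -1.38]
[-0.4, 1.7, 4.6] [9.92, 1.39, -1.38]
[-0.6, 2.4, 4.2] [9.92, 1.39, -1.38]
[-0.7, 3.1, 3.7] [9.92, 1.39, -1.38]
[-0.9, 3.7, 3.1] [9.92, 1.39, -1.38]
[-1.1, 4.1, 2.4] [9.92, 1.39, -1.38]
[-1.2, 4.4, 1.6] [9.92, 1.39, -1.38]
[-1.3, 4.6, 0.8] [9.92, 1.39, -1.38]
```

arm_command:
  motion:
    - [65,-0.1,0,4.9,-9.94,1.38,1.39]
    - [65,-0.3,-0.8,4.8,-9.94,1.38,1.39]
    - [65,-0.4,-1.6,4.6,-9.94,1.38,1.39]
    - [65,-0.6,-2.4,4.2,-9.94,1.38,1.39]
    - [65,-0.7,-3.1,3.7,-9.94,1.38,1.39]

```text
clock: 8.98
position: [0.5869, -0.1291, 0.2571]
ee_rot: [-0.74, 1.542, 0.918]
force: [0.4, 0.2, -0.2]
width: 0.708
```

arm_command:
  motion:
    - [65,-0.9,-3.6,3.1,-9.94,1.38,1.39]
    - [65,-1.1,-4.1,2.4,-9.94,1.38,1.39]
    - [65,-1.2,-4.4,1.7,-9.94,1.38,1.39]
    - [65,-1.3,-4.6,0.9,-9.94,1.38,1.39]
    - [65,0,0,0,0,0,0]

```text
clock: 9.6
position: [0.6061, -0.1252, 0.2573]
ee_rot: [-1.211, 1.344, 1.534]
force: [0.9, 0.4, -0.8]
width: 0.703
```

```bash
python3 - <<'E'
from h import *
from cell import arm
s=arm.observe();print(s["clock"],np.round(s["position"],4),np.round(s["joints"],2),s["width"])
r=rot2(J,-16); print(*delta(s,gp([.5626,-.133,.038],r),r))
E
```

```text
9.6 [ 0.6061 -0.1252  0.2573] [ 0.58  0.8  -0.82  1.57  0.58  1.33  1.36] 0.7033732285338654
[ 64.  -17.9  -0.1] [-0.05  0.04  0.07]
```

arm_command:
  motion:
    - [65,24,-6.7,0,0,0,0]
    - [65,24,-6.7,0,0,0,0]
    - [65,16,-4.5,0,0,0,0]
    - [25,0,0,0,0,0,0]
    - [25,0,0,0,0,0,0]
  newtons: 60

```text
clock: 10.22
position: [0.6057, -0.1253, 0.1913]
ee_rot: [-1.211, 1.344, 1.534]
force: [0.7, 0.0, 0.0]
width: 0.537
```

arm_command:
  motion:
    - [25,0,0,0,0,0,0]
    - [25,0,0,0,0,0,0]
    - [25,0,0,0,0,0,0]
    - [25,0,0,0,0,0,0]

```text
clock: 10.72
position: [0.6057, -0.1255, 0.1914]
ee_rot: [-1.212, 1.344, 1.534]
force: [-0.7, -0.9, 6.3]
width: 0.322
```

```bash
cat >> h.py <<'E'
G0=None
def tcp2(xlow,zlow,th,p=16,y=0,gx=0,g=37.5,f=33):
    t=np.radians(th)
    x=xlow+(48+gx)*np.cos(t)-g*np.sin(t); z=zlow+(48+gx)*np.sin(t)+g*np.cos(t)
    r=rot2(J,th-p); return gp(O+Rz(J).apply([x/1000,y/1000,(z+f)/1000]),r),r
E
python3 - <<'E'
from h import *
from cell import arm
s=arm.observe();r0=R.from_rotvec(s["ee_rot"]);print(s["clock"],np.round(s["position"],4),s["width"]*92,np.round(s["force"],1))
print("grasp pt",s["position"]+r0.apply([.159,0,0]),r0.as_matrix()[:,0]);
r=rot2(J,-16); print(*delta(s,gp([.5626,-.133,.038],r),r))
E
```

```text
10.725 [ 0.6057 -0.1255  0.1914] 29.6350436934978 [-0.7 -0.9  6.3]
grasp pt [ 0.56276894 -0.13311539  0.03849194] [-0.2699172  -0.04790612 -0.96169107]
[ 0.5 -0.2  0.1] [-0.02 -0.02  0.09]
```

arm_command:
  motion:
    - [25,-10,2.8,0,0,0,0]
    - [25,-25,7,0,0,0,0]
    - [25,-30,8.5,0,0,0,0]
    - [25,-20,5.6,0,0,0,0]

```text
clock: 11.22
position: [0.6059, -0.1253, 0.2807]
ee_rot: [-1.212, 1.344, 1.534]
force: [0.5, 0.5, -1.7]
width: 0.325
```

```bash
python3 - <<'E'
from h import *
from cell import arm
s=arm.observe();print(s["clock"],np.round(s["position"],4),s["width"]*92,np.round(s["force"],1),np.round(s["ft_torque"],2))
rows(s,*tcp2(8,45,28,gx=.2,g=38.5),8)
E
```

```text
11.225 [ 0.6059 -0.1253  0.2807] 29.94124346574212 [ 0.5  0.5 -1.7] [ 0.16 -0.58  0.02]
[-0.4, 2.9, 21.1] [-0.0, -0.0, -3.49]
[-0.6, 2.9, 21.1] [-0.0, -0.0, -3.49]
[-0.8, 2.9, 21.1] [-0.0, -0.0, -3.49]
[-0.9, 2.8, 21.1] [-0.0, -0.0, -3.49]
[-1.1, 2.8, 21.1] [-0.0, -0.0, -3.49]
[-1.3, 2.7, 21.1] [-0.0, -0.0, -3.49]
[-1.4, 2.6, 21.1] [-0.0, -0.0, -3.49]
[-1.6, 2.5, 21.1] [-0.0, -0.0, -3.49]
```

arm_command:
  motion:
    - [25,-1,2.9,21.1,0,0,-3.5]
    - [25,-1,2.9,21.1,0,0,-3.5]
    - [25,-1,2.8,21.1,0,0,-3.5]
    - [25,-1,2.8,21.1,0,0,-3.5]
    - [25,-1,2.7,21.1,0,0,-3.5]

```text
clock: 11.85
position: [0.5741, -0.0233, 0.2863]
ee_rot: [-1.348, 1.099, 1.316]
force: [-0.0, -0.6, -1.5]
width: 0.321
```

arm_command:
  motion:
    - [25,-1,2.7,21.1,0,0,-3.5]
    - [25,-1,2.6,21.1,0,0,-3.5]
    - [25,-1,2.5,21.1,0,0,-3.5]
    - [25,0,0,0,0,0,0]
    - [25,0,0,0,0,0,0]

```text
clock: 12.48
position: [0.5558, 0.0363, 0.2884]
ee_rot: [-1.413, 0.954, 1.183]
force: [0.8, -0.7, -2.5]
width: 0.321
```

```bash
python3 - <<'E'
from h import *
from cell import arm,get_image
s=arm.observe();print(s["clock"],np.round(s["position"],4),s["width"]*92,np.round(s["force"],1),np.round(s["joints"],2))
print(*delta(s,*tcp2(8,45,28,gx=.2,g=38.5)));print(*delta(s,*tcp2(6,2,28,gx=.2,g=38.5)))
ims=[]
for c in ["scene","top"]:
    im=get_image(c);np.savez(c+"2.npz",**im);P=cloud(im)
    Q=Rz(-J).apply(P.reshape(-1,3)-O)*1000
    # plate edges in jig y
    t=np.radians(28);D=Q[:,2]-(33+45+(Q[:,0]-8)*np.tan(t)); g=im["frame"].max(2).ravel()
    m=(np.abs(D)<12)&(Q[:,0]>0)&(Q[:,0]<92)&(abs(Q[:,1])<50)&(g<100)
    q=Q[m]; 
    if len(q): print(c,len(q),np.percentile(D[m]*np.cos(t),[5,50,95]).round(1),"x",np.percentile(q[:,0],[1,99]).round(1),"y",np.percentile(q[:,1],[1,99]).round(1))
    K=im["K"];w=O+[.03,0,.06];rr=R.from_rotvec(im["rotation"]).inv().apply(w-im["origin"]);u,v=(K@(rr/rr[2]))[:2].astype(int)
    ims.append(cv2.resize(im["frame"][v-45:v+45,u-45:u+45,::-1],(400,400),interpolation=cv2.INTER_CUBIC))
cv2.imwrite("pics/hover2.png",np.clip(np.hstack(ims)*1.3,0,255).astype(np.uint8))
E
```

```text
12.475 [0.5558 0.0363 0.2884] 29.515218727816592 [ 0.8 -0.7 -2.5] [ 0.48  0.57 -0.89  1.92  0.7   0.74  0.96]
[-1.8  0.1  0.6] [-0.03 -0.07 -0.04]
[39.9 11.   0.6] [-0.03 -0.07 -0.04]
scene 220 [-0.2  3.9  7.5] x [ 8.8 91. ] y [-32.8  26.9]
```

View pics/hover2.png

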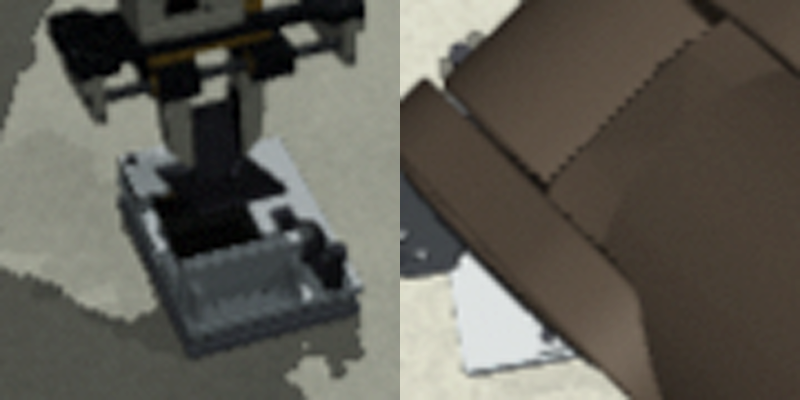

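arm_command:
  motion:
    - [25,14,4,0.6,0,0,0]
    - [25,12,3.4,0.6,0,0,0]
    - [25,8,2.4,0,0,0,0]
    - [25,0,0,0,0,0,0]

```text
clock: 13.08
position: [0.5527, 0.0378, 0.2522]
ee_rot: [-1.412, 0.953, 1.184]
force: [-0.3, -0.2, -2.1]
width: 0.325
```

```bash
cat > st.py <<'E'
from h import *
from cell import arm
import sys
s=arm.observe();r=R.from_rotvec(s["ee_rot"]);Q=Rz(-J).apply(s["position"]+r.apply([.159,0,0])-O)*1000
ax=Rz(-J).apply(r.apply([1,0,0]));lean=np.degrees(np.arctan2(ax[0],-ax[2]));th=lean+16;t=np.radians(th)
xl=Q[0]-48.2*np.cos(t)+38.5*np.sin(t);zl=Q[2]-48.2*np.sin(t)-38.5*np.cos(t)-33
print("t",round(s["clock"],2),"tilt",th.round(2),"xlow",xl.round(1),"zlow",zl.round(1),"y",Q[1].round(1),"xhigh",(xl+96*np.cos(t)).round(1),"zhigh",(zl+96*np.sin(t)).round(1),"F jig",np.round(Rz(-J).apply(s["force"]),1),"T",np.round(Rz(-J).apply(s["ft_torque"]),2),"q6",round(s["joints"][5],2),"w",round(s["width"]*92,1))
a=[float(v) for v in sys.argv[1:]]
for i in range(0,len(a),3):
    p,r=tcp2(a[i],a[i+1],a[i+2],y=.6,gx=.2,g=38.5);print(a[i:i+3],*delta(s,p,r))
E
python3 st.py 6 2 28
```

```text
t 13.07 tilt 27.94 xlow 5.5 zlow 7.0 y 1.5 xhigh 90.3 zhigh 52.0 F jig [-0.3 -0.1 -2.1] T [0.08 0.22 0.01] q6 0.67 w 29.9
[6.0, 2.0, 28.0] [ 5.   0.7 -0.8] [ 0.01  0.01 -0.06]
```

arm_command:
  motion:
    - [25,2,0.4,-0.4,0,0,0]
    - [25,2,0.4,0,0,0,0]
    - [25,1,0.2,0,0,0,0]
    - [25,0,0,0,0,0,0]

```text
clock: 13.58
position: [0.5532, 0.0375, 0.2482]
ee_rot: [-1.413, 0.952, 1.183]
force: [-0.4, 0.8, -1.9]
width: 0.323
```

```bash
python3 st.py -3 2 28
```

```text
t 13.57 tilt 28.05 xlow 6.3 zlow 3.0 y 1.0 xhigh 91.0 zhigh 48.2 F jig [-0.2  0.8 -1.9] T [ 0.08  0.18 -0.03] q6 0.66 w 29.7
[-3.0, 2.0, 28.0] [-0.9  9.1 -0.4] [-0.01 -0.01  0.05]
```

arm_command:
  motion:
    - [25,1,0.2,0,0,0,0]
    - [25,1,0.2,0,0,0,0]
    - [25,0.5,0.1,0,0,0,0]

```text
clock: 13.95
position: [0.5532, 0.0375, 0.2455]
ee_rot: [-1.412, 0.952, 1.183]
force: [0.7, 0.8, -1.9]
width: 0.325
```

```bash
python3 st.py -3 2 28
```

```text
t 13.95 tilt 28.04 xlow 6.3 zlow 0.3 y 1.0 xhigh 91.0 zhigh 45.4 F jig [ 0.8  0.7 -1.9] T [ 0.09  0.15 -0.  ] q6 0.66 w 29.9
[-3.0, 2.0, 28.0] [-3.5  8.6 -0.4] [-0.01 -0.01  0.04]
```

arm_command:
  motion:
    - [25,0.8,0.15,0,0,0,0]
    - [25,0.7,0.15,0,0,0,0]
    - [25,0,0,0,0,0,0]

```text
clock: 14.32
position: [0.5532, 0.0377, 0.2451]
ee_rot: [-1.414, 0.952, 1.182]
force: [-7.8, -2.2, 13.6]
width: 0.325
```

```bash
python3 st.py -3 0 28
```

```text
t 14.32 tilt 28.09 xlow 6.5 zlow -0.0 y 1.1 xhigh 91.2 zhigh 45.2 F jig [-8.  -0.8 13.6] T [-0.11  1.03 -0.07] q6 0.66 w 29.9
[-3.0, 0.0, 28.0] [-1.9  8.9 -0.7] [ 0.   -0.06  0.09]
```

arm_command:
  motion:
    - [25,-2.2,-0.45,0,0,0,0]
    - [25,-0.6,3,0,0,0,0]
    - [25,-0.6,3,0,0,0,0]
    - [25,-0.6,3,0,0,0,0]
    - [25,0,0,0,0,0,0]

```text
clock: 14.95
position: [0.5439, 0.0358, 0.246]
ee_rot: [-1.413, 0.953, 1.183]
force: [0.4, 0.0, -1.3]
width: 0.325
```

```bash
python3 st.py -5 .7 28 -5 .5 24 -6 .5 20
```

```text
t 14.95 tilt 28.02 xlow -3.3 zlow 0.9 y 1.0 xhigh 81.5 zhigh 46.0 F jig [ 0.4 -0.  -1.3] T [0.08 0.18 0.03] q6 0.65 w 29.9
[-5.0, 0.7, 28.0] [-0.2  1.7 -0.4] [-0.01 -0.01  0.02]
[-5.0, 0.5, 24.0] [  3.  -12.8  -0.4] [-0.01 -0.01  4.02]
[-6.0, 0.5, 20.0] [  6.8 -26.1  -0.4] [-0.01 -0.01  8.02]
```

```bash
cat > seq.py <<'E'
from h import *
from cell import arm
import sys
a=[float(v) for v in sys.argv[2:]];y=float(sys.argv[1])
s=arm.observe();s={"position":np.array(s["position"]),"ee_rot":np.array(s["ee_rot"])}
for i in range(0,len(a),3):
    p,r=tcp2(a[i],a[i+1],a[i+2],y=y,gx=.2,g=38.5);d,t=delta(s,p,r);print(a[i:i+3],d.tolist(),t.tolist());s={"position":p,"ee_rot":r.as_rotvec()}
E
python3 seq.py 1 -5 .7 26 -5.5 .6 23 -7.2 .6 20 -8.5 .6 18 -9.3 .6 16 -10.2 .6 14 -10.9 .6 12 -11.5 .6 10 -12.1 .6 8
```

```text
[-5.0, 0.7, 26.0] [1.2, -5.6, 0.0] [-0.01, -0.01, 2.02]
[-5.5, 0.6, 23.0] [2.2, -10.4, 0.0] [0.0, -0.0, 3.0]
[-7.2, 0.6, 20.0] [1.9, -9.2, -0.0] [0.0, 0.0, 3.0]
[-8.5, 0.6, 18.0] [1.3, -6.0, 0.0] [0.0, -0.0, 2.0]
[-9.3, 0.6, 16.0] [1.3, -6.5, -0.0] [-0.0, 0.0, 2.0]
[-10.2, 0.6, 14.0] [1.4, -6.4, 0.0] [0.0, -0.0, 2.0]
[-10.9, 0.6, 12.0] [1.4, -6.6, 0.0] [0.0, -0.0, 2.0]
[-11.5, 0.6, 10.0] [1.4, -6.7, -0.0] [-0.0, 0.0, 2.0]
[-12.1, 0.6, 8.0] [1.4, -6.7, -0.0] [0.0, -0.0, 2.0]
```

arm_command:
  motion:
    - [25,1.2,-5.6,0,0,0,2]
    - [25,2.2,-10.4,0,0,0,3]
    - [25,1.9,-9.2,0,0,0,3]
    - [25,1.3,-6,0,0,0,2]
    - [25,0,0,0,0,0,0]

```text
clock: 15.58
position: [0.5768, 0.0415, 0.2444]
ee_rot: [-1.351, 1.091, 1.309]
force: [4.5, -0.7, -0.6]
width: 0.321
```

```bash
python3 st.py; python3 seq.py 1  -9.3 .6 16 -10.2 .6 14 -10.9 .6 12 -11.5 .6 10 -12.1 .6 8
```

```text
t 15.57 tilt 18.19 xlow -6.2 zlow 0.9 y 1.0 xhigh 85.0 zhigh 30.9 F jig [ 4.3 -1.5 -0.6] T [-0.21 -1.2   0.02] q6 0.89 w 29.5
[-9.3, 0.6, 16.0] [1.7, -4.9, 0.1] [-0.04, 0.03, 2.19]
[-10.2, 0.6, 14.0] [1.4, -6.4, 0.0] [0.0, -0.0, 2.0]
[-10.9, 0.6, 12.0] [1.4, -6.6, 0.0] [0.0, -0.0, 2.0]
[-11.5, 0.6, 10.0] [1.4, -6.7, -0.0] [-0.0, 0.0, 2.0]
[-12.1, 0.6, 8.0] [1.4, -6.7, -0.0] [0.0, -0.0, 2.0]
```

arm_command:
  motion:
    - [25,0,2,0,0,0,0]
    - [25,0,1.5,0,0,0,0]
    - [25,0,0,0,0,0,0]

```text
clock: 15.95
position: [0.5726, 0.0408, 0.2446]
ee_rot: [-1.352, 1.09, 1.308]
force: [6.6, 0.5, -3.5]
width: 0.319
```

```bash
python3 st.py; python3 - <<'E'
from h import *
from cell import get_image
im=get_image("scene");K=im["K"];w=O+[.03,0,.05];rr=R.from_rotvec(im["rotation"]).inv().apply(w-im["origin"]);u,v=(K@(rr/rr[2]))[:2].astype(int)
cv2.imwrite("pics/tuck.png",np.clip(cv2.resize(im["frame"][v-40:v+40,u-50:u+50,::-1],(700,560),interpolation=cv2.INTER_CUBIC)*1.4,0,255).astype(np.uint8))
E
```

```text
t 15.95 tilt 18.27 xlow -10.2 zlow 1.1 y 0.9 xhigh 81.0 zhigh 31.2 F jig [ 6.6 -0.6 -3.5] T [-0.04 -1.77 -0.02] q6 0.89 w 29.4
```

View pics/tuck.png

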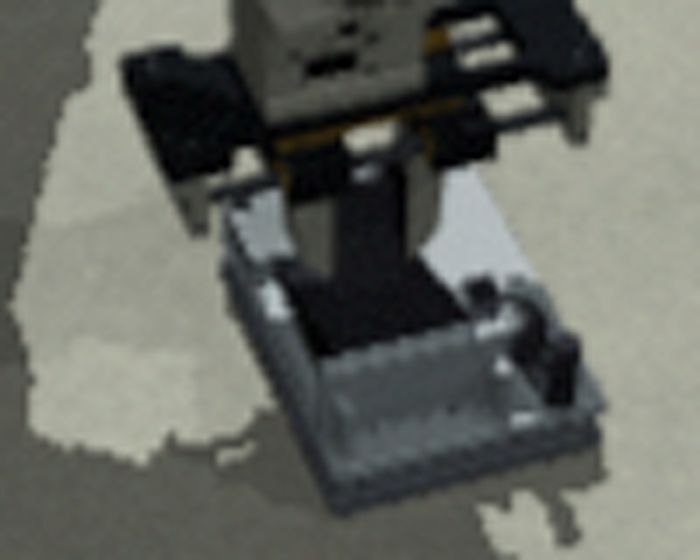

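The close-up shows the plate inside the walls, its far edge just behind the end wall at (400,345) and the low edge under the lip. The forces match the spring at about 4 mm of travel, so I'll keep levelling.

```bash
python3 seq.py .9 -10.7 .9 15.5 -11.2 .7 12.5 -11.8 .6 9.5 -12.2 .5 6.5
```

```text
[-10.7, 0.9, 15.5] [2.1, -9.5, -0.1] [-0.01, 0.01, 2.77]
[-11.2, 0.7, 12.5] [2.4, -10.4, 0.0] [-0.0, -0.0, 3.0]
[-11.8, 0.6, 9.5] [2.3, -10.3, -0.0] [0.0, -0.0, 3.0]
[-12.2, 0.5, 6.5] [2.3, -10.5, -0.0] [-0.0, -0.0, 3.0]
```

arm_command:
  motion:
    - [25,2.1,-9.5,0,0,0,2.8]
    - [25,2.4,-10.4,0,0,0,3]
    - [25,2.3,-10.3,0,0,0,3]
    - [25,2.3,-10.5,0,0,0,3]
    - [25,0,0,0,0,0,0]

```text
clock: 16.62
position: [0.6133, 0.0481, 0.2337]
ee_rot: [-1.265, 1.255, 1.455]
force: [6.8, 0.5, 0.9]
width: 0.323
```

```bash
python3 st.py;python3 seq.py .9 -12.3 .5 4.5 -12.4 .3 2 -12.4 0 0
```

```text
t 16.62 tilt 6.48 xlow -11.3 zlow 0.2 y 1.1 xhigh 84.1 zhigh 11.1 F jig [ 6.8 -0.7  0.9] T [-0.19 -1.75  0.15] q6 1.16 w 29.7
[-12.3, 0.5, 4.5] [1.3, -6.2, -0.1] [-0.04, 0.02, 1.98]
[-12.4, 0.3, 2.0] [2.0, -9.0, 0.0] [-0.0, 0.0, 2.5]
[-12.4, 0.0, 0.0] [1.7, -7.4, -0.0] [0.0, -0.0, 2.0]
```

arm_command:
  motion:
    - [25,1.3,-6.2,0,0,0,2]
    - [25,2,-9,0,0,0,2.5]
    - [25,1.7,-7.4,0,0,0,2]
    - [25,0,0,0,0,0,0]

```text
clock: 17.12
position: [0.6336, 0.0517, 0.2245]
ee_rot: [-1.211, 1.346, 1.535]
force: [6.4, 0.8, 2.1]
width: 0.32
```

```bash
python3 st.py;python3 seq.py .9 -12 0 0 -12 -1 0
```

```text
t 17.12 tilt -0.02 xlow -12.9 zlow 0.2 y 1.1 xhigh 83.1 zhigh 0.2 F jig [ 6.4 -0.3  2.1] T [-0.15 -1.74  0.09] q6 1.3 w 29.5
[-12.0, 0.0, 0.0] [-0.0, -0.8, -0.2] [-0.05, 0.0, -0.02]
[-12.0, -1.0, 0.0] [1.0, -0.3, 0.0] [0.0, -0.0, -0.0]
```

arm_command:
  motion:
    - [25,0.3,-1.2,0,0,0,0]
    - [25,0.8,-0.3,0,0,0,0]
    - [25,0.8,-0.2,0,0,0,0]
    - [25,0,0,0,0,0,0]

```text
clock: 17.62
position: [0.6337, 0.0519, 0.2244]
ee_rot: [-1.211, 1.347, 1.535]
force: [-1.0, -2.2, 21.3]
width: 0.324
```

```bash
python3 st.py
```

```text
t 17.62 tilt -0.05 xlow -12.8 zlow 0.2 y 1.1 xhigh 83.2 zhigh 0.1 F jig [-1.3 -2.  21.3] T [-0.3   0.71  0.2 ] q6 1.3 w 29.8
```

arm_command:
  motion:
    - [40,-0.8,0.2,0,0,0,0]
    - [40,0,0,0,0,0,0]
    - [40,0,0,0,0,0,0]
    - [40,-10,2.8,0,0,0,0]
    - [40,-30,8.6,0,0,0,0]

```text
clock: 18.25
position: [0.6333, 0.0514, 0.2632]
ee_rot: [-1.207, 1.351, 1.54]
force: [0.4, -0.2, 0.5]
width: 0.435
```

arm_command:
  motion:
    - [5,-50,14,0,0,0,0]
    - [5,0,0,0,0,0,0]

```text
clock: 18.5
position: [0.6352, 0.0529, 0.3205]
ee_rot: [-1.212, 1.343, 1.534]
force: [-0.3, 0.8, -0.1]
width: 0.267
```

```bash
python3 - <<'E'
from h import *
from cell import get_image,arm
s=arm.observe();print(s["clock"],s["position"],s["force"])
for c in ["scene","top"]:
    im=get_image(c);np.savez(c+"3.npz",**im);P=cloud(im);g=im["frame"].max(2).ravel()
    Q=Rz(-J).apply(P.reshape(-1,3)-O)*1000
    for n,x0,x1 in (("near lip",3,25),("near wall",48,80)):
        m=(Q[:,0]>x0)&(Q[:,0]<x1)&(abs(Q[:,1])<27)&(Q[:,2]>20)&(Q[:,2]<60)&(g<110)
        if m.sum()>5: print(c,n,m.sum(),np.median(Q[m,2]).round(1),np.std(Q[m,2]).round(1))
    K=im["K"];w=O+[.04,.02,.05];rr=R.from_rotvec(im["rotation"]).inv().apply(w-im["origin"]);u,v=(K@(rr/rr[2]))[:2].astype(int)
    a=cv2.resize(im["frame"][v-40:v+40,u-40:u+40,::-1],(400,400),interpolation=cv2.INTER_CUBIC); A=a if c=="scene" else np.hstack([A,a])
cv2.imwrite("pics/home.png",np.clip(A*1.4,0,255).astype(np.uint8))
E
```

```text
18.5 [0.63516289 0.05293022 0.32052537] [-0.27061105  0.75093305 -0.11443792]
scene near lip 34 37.7 1.6
scene near wall 26 39.3 1.5
top near lip 199 39.8 1.5
top near wall 68 39.3 1.4
```

View pics/home.png

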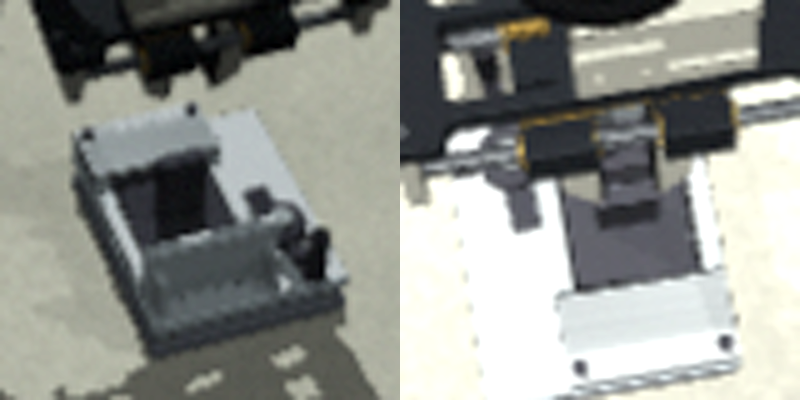

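Plate top reads 39 mm at both ends (floor 33 plus 6), so it is home. In the picture it lies flat behind the wall, with the collar still open. Next is the collar pin.

```bash
cat > col.py <<'E'
from h import *
from cell import arm
import sys
s=arm.observe();s0=s
r=R.from_rotvec(s["ee_rot"]);Q=Rz(-J).apply(s["position"]+r.apply([.159,0,0])-O)*1000;d=Q-[72,52,0]
print("t",round(s["clock"],2),"grasp jig",Q.round(1),"phi",np.arctan2(d[1],d[0]).round(3),"rad",np.hypot(*d[:2]).round(1),"F",np.round(s["force"],1),"w",round(s["width"]*92,1),"q",np.round(s["joints"],2))
z=float(sys.argv[1]);n=int(sys.argv[2]);s={"position":np.array(s["position"]),"ee_rot":np.array(s["ee_rot"])}
for f in sys.argv[3:]:
    f=float(f);p=O+Rz(J).apply(np.array([72+45*np.cos(f),52+45*np.sin(f),z])/1000);rot=rot2(J,0);p=gp(p,rot)
    if n>1: rows(s,p,rot,n)
    else: print(f,*[x.tolist() for x in delta(s,p,rot)])
    s={"position":p,"ee_rot":rot.as_rotvec()}
E
python3 col.py 130 4 0.09; python3 - <<'E'
from h import *
for c in ("top","scene"):
  for k in "03":
    im=np.load(c+k+".npz");Q=Rz(-J).apply(cloud(im).reshape(-1,3)-O)*1000
    m=(Q[:,0]>100)&(Q[:,0]<130)&(Q[:,1]>25)&(Q[:,1]<80)&(Q[:,2]>79)&(Q[:,2]<95); print(c,k,m.sum(),np.median(Q[m],0).round(1))
E
```

```text
t 18.6 grasp jig [ 35.7   1.  163.8] phi -2.19 rad 62.6 F [ 0.1  0.1 -0.2] w 16.3 q [ 0.32  0.78 -0.85  1.45  0.48  1.44  1.15]
[4.0, -10.8, 13.7] [-0.0, -0.0, -4.04]
[4.8, -10.5, 13.7] [-0.0, -0.0, -4.04]
[5.5, -10.1, 13.7] [-0.0, -0.0, -4.04]
[6.2, -9.7, 13.7] [-0.0, -0.0, -4.04]
top 0 24 [116.   56.5  86.2]
top 3 14 [114.1  56.9  85.5]
scene 0 14 [118.1  54.2  85.3]
scene 3 14 [117.9  53.8  85.3]
```

arm_command:
  motion:
    - [45,4,-10.8,13.7,0,0,-4]
    - [45,4.8,-10.5,13.7,0,0,-4]
    - [45,5.5,-10.1,13.7,0,0,-4]
    - [45,6.2,-9.7,13.7,0,0,-4]
    - [45,0,0,0,0,0,0]
  newtons: 15

```text
clock: 19.23
position: [0.6603, 0.113, 0.2868]
ee_rot: [-1.335, 1.126, 1.343]
force: [-1.1, -0.6, -0.0]
width: 0.493
```

```bash
python3 col.py 75 1 0.085
```

```text
t 19.23 grasp jig [115.   56.9 127.8] phi 0.112 rad 43.2 F [-1.1 -0.6 -0. ] w 45.3 q [ 0.25  0.77 -0.84  1.53  0.61  1.13  1.02]
0.085 [52.8, -1.1, -1.0] [0.12, 0.02, -0.41]
```

arm_command:
  motion:
    - [45,15,-1.1,-1,0,0,-0.4]
    - [45,20,0,0,0,0,0]
    - [45,18,0,0,0,0,0]
    - [5,0,0,0,0,0,0]
    - [5,0,0,0,0,0,0]
  newtons: 15

```text
clock: 19.85
position: [0.6626, 0.1115, 0.2352]
ee_rot: [-1.337, 1.119, 1.335]
force: [-0.0, -0.5, -0.1]
width: 0.327
```

arm_command:
  motion:
    - [5,0,0,0,0,0,0]
    - [5,0,0,0,0,0,0]
    - [5,0,0,0,0,0,0]

```text
clock: 20.23
position: [0.6627, 0.1116, 0.2358]
ee_rot: [-1.338, 1.118, 1.334]
force: [0.6, 1.0, 2.4]
width: 0.13
```

```bash
python3 col.py 75 1 .2 .32 .45 .58 .71 .84 .97 1.1 1.23 1.36 1.48 1.57
```

```text
t 20.23 grasp jig [118.9  55.1  76.8] phi 0.065 rad 47.0 F [0.6 1.  2.4] w 11.9 q [ 0.23  0.82 -0.81  1.57  0.66  1.04  0.98]
0.2 [1.8, 2.2, 5.9] [-0.01, 0.02, 0.22]
0.32 [-0.0, 1.4, 5.2] [-0.0, -0.0, -0.0]
0.45 [-0.0, 2.2, 5.4] [-0.0, -0.0, -0.0]
0.58 [-0.0, 2.9, 5.1] [-0.0, -0.0, -0.0]
0.71 [-0.0, 3.5, 4.7] [-0.0, -0.0, -0.0]
0.84 [0.0, 4.1, 4.2] [-0.0, -0.0, -0.0]
0.97 [0.0, 4.6, 3.6] [-0.0, -0.0, -0.0]
1.1 [0.0, 5.0, 3.0] [-0.0, -0.0, -0.0]
1.23 [0.0, 5.4, 2.3] [-0.0, -0.0, -0.0]
1.36 [0.0, 5.6, 1.6] [-0.0, -0.0, -0.0]
1.48 [0.0, 5.3, 0.8] [-0.0, -0.0, -0.0]
1.57 [0.0, 4.0, 0.2] [-0.0, -0.0, -0.0]
```

arm_command:
  motion:
    - [5,0,1,5.9,0,0,0]
    - [5,0,1.6,5.2,0,0,0]
    - [5,0,2.2,5.4,0,0,0]
    - [5,0,2.9,5.1,0,0,0]
    - [5,0,3.5,4.7,0,0,0]

```text
clock: 20.85
position: [0.6471, 0.1353, 0.2356]
ee_rot: [-1.338, 1.119, 1.333]
force: [3.5, -2.0, 5.7]
width: 0.123
```

```bash
python3 col.py 76.5 1 .84 .97 1.1 1.23 1.36 1.48 1.57
```

```text
t 20.85 grasp jig [107.7  80.9  76.6] phi 0.68 rad 45.9 F [ 3.5 -2.   5.7] w 11.3 q [ 0.2   0.81 -0.81  1.6   0.66  1.03  0.93]
0.84 [0.1, 5.0, 4.5] [-0.03, -0.05, 0.22]
0.97 [0.0, 4.6, 3.6] [-0.0, -0.0, -0.0]
1.1 [0.0, 5.0, 3.0] [-0.0, -0.0, -0.0]
1.23 [0.0, 5.4, 2.3] [-0.0, -0.0, -0.0]
1.36 [0.0, 5.6, 1.6] [-0.0, -0.0, -0.0]
1.48 [0.0, 5.3, 0.8] [-0.0, -0.0, -0.0]
1.57 [0.0, 4.0, 0.2] [-0.0, -0.0, -0.0]
```

Moving freely with small forces. Continuing.

arm_command:
  motion:
    - [5,0,5,4.5,0,0,0]
    - [5,0,4.6,3.6,0,0,0]
    - [5,0,5,3,0,0,0]
    - [5,0,5.4,2.3,0,0,0]
    - [5,0,5.6,1.6,0,0,0]

```text
clock: 21.48
position: [0.6192, 0.1457, 0.2355]
ee_rot: [-1.338, 1.119, 1.333]
force: [3.9, -3.8, 4.7]
width: 0.127
```

```bash
python3 col.py 76.5 1 1.48 1.57
```

```text
t 21.48 grasp jig [81.9 96.1 76.5] phi 1.349 rad 45.2 F [ 3.9 -3.8  4.7] w 11.7 q [ 0.2   0.78 -0.82  1.67  0.66  0.99  0.89]
1.48 [-0.1, 5.2, 0.7] [-0.02, -0.02, 0.23]
1.57 [0.0, 4.0, 0.2] [-0.0, -0.0, -0.0]
```

arm_command:
  motion:
    - [5,0,5.2,0.7,0,0,0]
    - [5,0,4.2,0.2,0,0,0]
    - [5,0,0.6,0,0,0,0]
    - [5,0,0,0,0,0,0]

```text
clock: 21.98
position: [0.609, 0.1453, 0.2354]
ee_rot: [-1.338, 1.118, 1.335]
force: [2.8, -1.1, 5.5]
width: 0.129
```

```bash
python3 col.py 76.5 1 1.57
```

```text
t 21.98 grasp jig [71.7 97.6 76.4] phi 1.577 rad 45.6 F [ 2.8 -1.1  5.5] w 11.8 q [ 0.2   0.77 -0.82  1.69  0.66  0.98  0.88]
1.57 [-0.1, -0.8, -0.5] [0.01, 0.04, 0.2]
```

arm_command:
  motion:
    - [35,0,0,0,0,0,0]
    - [35,0,0,0,0,0,0]
    - [35,0,0,0,0,0,0]
    - [35,-10,0,0,0,0,0]
    - [35,-50,0,0,0,0,0]

```text
clock: 22.6
position: [0.6081, 0.144, 0.2934]
ee_rot: [-1.336, 1.124, 1.338]
force: [0.9, -0.6, -0.1]
width: 0.382
```

arm_command:
  motion:
    - [35,-60,0,0,0,0,0]
    - [35,-50,40,20,0,0,0]
    - [35,0,60,0,0,0,0]
    - [35,0,60,0,0,0,0]
    - [35,0,60,0,0,0,0]

```text
clock: 23.22
position: [0.3894, 0.1256, 0.4012]
ee_rot: [-1.338, 1.12, 1.335]
force: [-0.9, -1.0, 0.7]
width: 0.384
```

```bash
python3 - <<'E'
from h import *
from cell import get_image,arm
s=arm.observe();print(s["clock"],s["position"],s["force"])
for c in ["scene","top"]:
    im=get_image(c);np.savez(c+"4.npz",**im);P=cloud(im);g=im["frame"].max(2).ravel()
    Q=Rz(-J).apply(P.reshape(-1,3)-O)*1000
    for n,x0,x1 in (("near lip",3,25),("near wall",46,80)):
        m=(Q[:,0]>x0)&(Q[:,0]<x1)&(abs(Q[:,1])<27)&(Q[:,2]>20)&(Q[:,2]<60)&(g<110)
        if m.sum()>5: print(c,n,m.sum(),np.median(Q[m,2]).round(1))
    m=(Q[:,0]>45)&(Q[:,0]<125)&(Q[:,1]>70)&(Q[:,1]<120)&(Q[:,2]>79)&(Q[:,2]<95)
    if m.sum(): q=np.median(Q[m],0);print(c,"pin",m.sum(),q.round(1),"phi",np.arctan2(q[1]-52,q[0]-72))
    K=im["K"];w=O+[.04,.02,.05];rr=R.from_rotvec(im["rotation"]).inv().apply(w-im["origin"]);u,v=(K@(rr/rr[2]))[:2].astype(int)
    a=cv2.resize(im["frame"][v-40:v+40,u-40:u+40,::-1],(400,400),interpolation=cv2.INTER_CUBIC); A=a if c=="scene" else np.hstack([A,a])
cv2.imwrite("pics/locked.png",np.clip(A*1.2,0,255).astype(np.uint8))
E
```

```text
23.225 [0.389384   0.12557613 0.40119168] [-0.85172297 -0.98714585  0.71061785]
scene near lip 36 37.9
scene near wall 32 38.3
scene pin 15 [77.5 93.9 84.9] phi 1.4414176549585425
top near lip 197 39.5
top near wall 254 39.9
top pin 23 [74.5 97.5 86.8] phi 1.5162292866476985
```

View pics/locked.png

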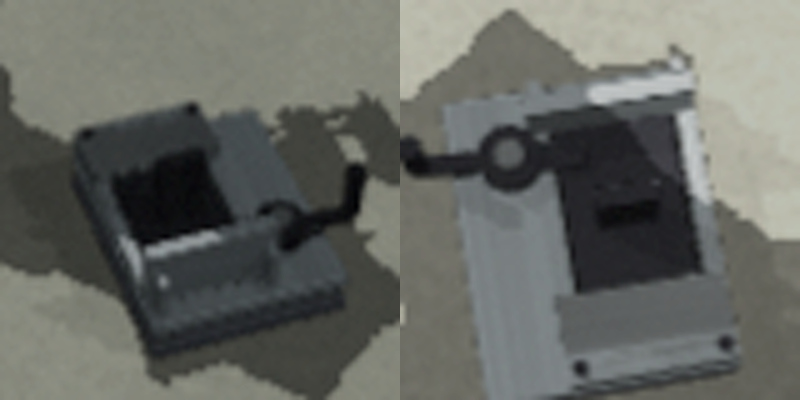

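```bash
python3 - <<'E'
from h import *
for c in ("top","scene"):
    im=np.load(c+"4.npz");Q=Rz(-J).apply(cloud(im).reshape(-1,3)-O)*1000;g=im["frame"].max(2).ravel();Q=Q[g<130]
    b=lambda x0,x1,y0,y1,z0,z1:Q[(Q[:,0]>x0)&(Q[:,0]<x1)&(Q[:,1]>y0)&(Q[:,1]<y1)&(Q[:,2]>z0)&(Q[:,2]<z1)]
    ring=b(50,95,30,74,50.5,57);(cx,cy),rad=cv2.minEnclosingCircle(ring[:,:2].astype(np.float32))
    pin=b(45,125,80,120,80,95);arm=b(55,95,70,88,43,54)
    l=cv2.fitLine(arm[:,:2].astype(np.float32),cv2.DIST_L2,0,.01,.01).ravel()
    print(c,"ring",len(ring),np.median(ring,0).round(1),(round(cx,1),round(cy,1),round(rad,1)),"pin",np.mean(pin,0).round(1),np.percentile(pin[:,:2],[2,98],axis=0).round(1).tolist(),"arm",len(arm),np.median(arm,0).round(1),np.arctan2(abs(l[1]),l[0]*np.sign(l[1])).round(3))
E
```

```text
top ring 116 [71.4 52.8 54. ] (76.7, 52.3, 20.2) pin [74.6 97.3 86.2] [[69.9, 92.3], [80.5, 101.7]] arm 30 [73.1 79.3 49.4] 1.328
scene ring 39 [70.6 53.4 52.5] (71.9, 52.0, 16.0) pin [76.6 94.3 84.4] [[69.6, 90.0], [82.1, 99.8]] arm 20 [75.4 78.9 48.1] 1.613
```

The top view shows the arm on the black line to within a few degrees, with the finger over the plate at (560,150). The measurements put it at about 1.49 rad, 0.08 short, because the pin slid along the pads. I'll regrip the pin with the jaws across the tangent to centre it exactly.

```bash
python3 - <<'E'
from h import *
from cell import arm
r=toolrot(J);p=gp(O+Rz(J).apply([.0718,.097,.125]),r);rows(arm.observe(),p,r,10)
E
```

```text
[11.6, -22.4, -1.9] [9.01, -0.03, 0.02]
[11.6, -22.4, 1.6] [9.01, -0.03, 0.02]
[11.6, -21.9, 5.1] [9.01, -0.03, 0.02]
[11.6, -20.9, 8.5] [9.01, -0.03, 0.02]
[11.6, -19.3, 11.6] [9.01, -0.03, 0.02]
[11.6, -17.2, 14.5] [9.01, -0.03, 0.02]
[11.6, -14.7, 17.0] [9.01, -0.03, 0.02]
[11.6, -11.9, 19.1] [9.01, -0.03, 0.02]
[11.6, -8.8, 20.7] [9.01, -0.03, 0.02]
[11.6, -5.4, 21.8] [9.01, -0.03, 0.02]
```

arm_command:
  motion:
    - [45,11.6,-22.4,-1.9,9,0,0]
    - [45,11.6,-22.4,1.6,9,0,0]
    - [45,11.6,-21.9,5.1,9,0,0]
    - [45,11.6,-20.9,8.5,9,0,0]
    - [45,11.6,-19.3,11.6,9,0,0]

```text
clock: 23.95
position: [0.5047, 0.1358, 0.3434]
ee_rot: [-0.745, 1.437, 0.744]
force: [0.0, -0.8, -0.3]
width: 0.492
```

arm_command:
  motion:
    - [45,11.6,-17.2,14.5,9,0,0]
    - [45,11.6,-14.7,17,9,0,0]
    - [45,11.6,-11.9,19.1,9,0,0]
    - [45,11.6,-8.8,20.7,9,0,0]
    - [45,11.6,-5.4,21.8,9,0,0]

```text
clock: 24.58
position: [0.6168, 0.1458, 0.2856]
ee_rot: [-0.133, 1.564, 0.133]
force: [-0.3, 0.8, -0.5]
width: 0.488
```

```bash
cat > g.py <<'E'
from h import *
from cell import arm
s=arm.observe();q=R.from_rotvec(s["ee_rot"]);Q=Rz(-J).apply(s["position"]+q.apply([.159,0,0])-O)*1000
r=toolrot(J);p=gp(O+Rz(J).apply([.0718,.097,.0765]),r);print(s["clock"],Q.round(1),np.round(s["force"],1),s["width"]*92,*delta(s,p,r))
E
python3 g.py
```

```text
24.575 [ 79.5  96.6 126.6] [-0.3  0.8 -0.5] 44.908824720159764 [50.1  0.4 -7.3] [-0.29  0.17  0.  ]
```

arm_command:
  motion:
    - [45,5,0,0,0,0,0]
    - [45,0,0,0,0,0,0]

```text
clock: 24.82
position: [0.6151, 0.1457, 0.2804]
ee_rot: [-0.139, 1.565, 0.14]
force: [-0.6, -0.1, -0.1]
width: 0.489
```

```bash
python3 g.py
```

```text
24.825 [ 77.5  96.8 121.4] [-0.6 -0.1 -0.1] 45.02734012763111 [44.9  0.2 -5.5] [0.18 0.07 0.  ]
```

arm_command:
  motion:
    - [45,20,0,-5.5,0,0,0]
    - [45,25,0,0,0,0,0]
    - [5,0,0,0,0,0,0]
    - [5,0,0,0,0,0,0]
    - [5,0,0,0,0,0,0]
  newtons: 15

```text
clock: 25.45
position: [0.6108, 0.1446, 0.2369]
ee_rot: [-0.137, 1.562, 0.138]
force: [0.5, -0.7, -1.2]
width: 0.213
```

arm_command:
  motion:
    - [5,0,0,0,0,0,0]
    - [5,0,0,0,0,0,0]
    - [5,0,0,0,0,0,0]

```text
clock: 25.82
position: [0.6109, 0.1448, 0.2365]
ee_rot: [-0.136, 1.562, 0.138]
force: [0.9, 0.9, 5.9]
width: 0.125
```

```bash
python3 g.py
```

```text
25.825 [73.8 96.7 77.5] [0.9 0.9 5.9] 11.484654288315749 [ 1.   0.3 -1.2] [-0.    0.26 -0.02]
```

arm_command:
  motion:
    - [5,0,0,-2,0,0,0]
    - [5,0,0,0,0,0,0]

```text
clock: 26.08
position: [0.6092, 0.1445, 0.2366]
ee_rot: [-0.136, 1.561, 0.138]
force: [2.9, 1.9, 6.5]
width: 0.12
```

```bash
python3 g.py
```

```text
26.075 [72.2 96.8 77.6] [2.9 1.9 6.5] 11.005687217855584 [1.1 0.3 0.5] [ 0.    0.31 -0.03]
```

Pin is at jig x 72.2, or 1.57 rad. Releasing and retreating.

arm_command:
  motion:
    - [35,0,0,0,0,0,0]
    - [35,0,0,0,0,0,0]
    - [35,0,0,0,0,0,0]
    - [35,-10,0,0,0,0,0]
    - [35,-50,0,0,0,0,0]

```text
clock: 26.7
position: [0.6074, 0.1433, 0.2939]
ee_rot: [-0.138, 1.57, 0.136]
force: [1.1, -0.4, 0.3]
width: 0.382
```

arm_command:
  motion:
    - [35,-60,0,0,0,0,0]
    - [35,-40,0,-50,0,0,0]
    - [35,0,0,-60,0,0,0]
    - [35,0,0,-60,0,0,0]
    - [35,0,0,-20,0,0,0]

```text
clock: 27.32
position: [0.4188, 0.1109, 0.3947]
ee_rot: [-0.139, 1.564, 0.136]
force: [0.8, 0.6, 0.5]
width: 0.379
```

```bash
python3 - <<'E'
from h import *
from cell import get_image,arm,pinpoint
s=arm.observe();print(s["clock"],s["position"],s["force"])
for c in ["scene","top"]:
    im=get_image(c);P=cloud(im);g=im["frame"].max(2).ravel()
    Q=Rz(-J).apply(P.reshape(-1,3)-O)*1000
    for n,x0,x1 in (("near lip",3,25),("near wall",46,80)):
        m=(Q[:,0]>x0)&(Q[:,0]<x1)&(abs(Q[:,1])<27)&(Q[:,2]>20)&(Q[:,2]<60)&(g<110)
        if m.sum()>5: print(c,n,m.sum(),np.median(Q[m,2]).round(1))
    m=(Q[:,0]>45)&(Q[:,0]<125)&(Q[:,1]>70)&(Q[:,1]<120)&(Q[:,2]>79)&(Q[:,2]<95)
    if m.sum(): q=np.median(Q[m],0);print(c,"pin",m.sum(),q.round(1))
    for t in ("spare","jar","midsole"): print(c,t,[np.round(d["point"],3).tolist() for d in pinpoint(c,t)[:1]])
    K=im["K"];w=O+[.04,.02,.05];rr=R.from_rotvec(im["rotation"]).inv().apply(w-im["origin"]);u,v=(K@(rr/rr[2]))[:2].astype(int)
    a=cv2.resize(im["frame"][v-40:v+40,u-40:u+40,::-1],(400,400),interpolation=cv2.INTER_CUBIC); A=a if c=="scene" else np.hstack([A,a])
cv2.imwrite("pics/final.png",np.clip(A*1.5,0,255).astype(np.uint8))
E
```

```text
27.325 [0.41880304 0.1109112  0.39466185] [0.76629458 0.59870146 0.48917019]
scene near lip 36 38.2
scene near wall 35 38.1
scene pin 15 [72.  94.4 84.8]
scene spare [[0.467, -0.345, -0.003]]
scene jar [[0.454, 0.388, -0.001]]
scene midsole [[0.705, -0.281, 0.001]]
top near lip 201 39.8
top near wall 260 39.8
top pin 23 [70.6 97.2 86. ]
top spare []
top jar []
top midsole [[0.7, -0.282, 0.001]]
```

View pics/final.png

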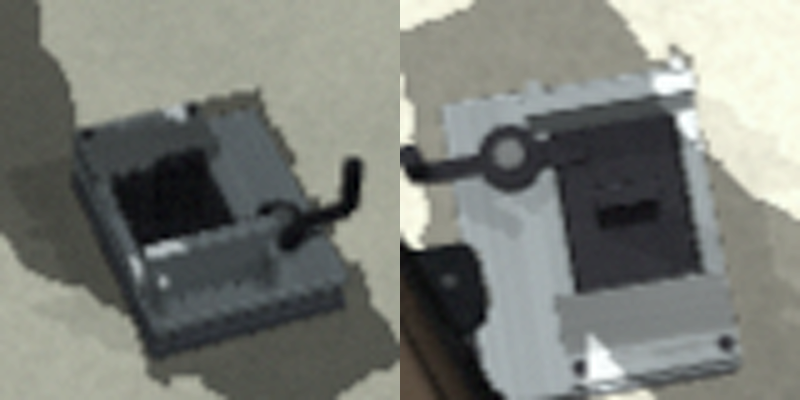

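Final view: the plate is flat in the pocket, the finger at (560,145) is over it, and the arm points along +y over the mark. Handing in.

arm_command:
  motion:
    - [35,0,0,0,0,0,0]
    - [35,0,0,0,0,0,0]

```text
clock: 27.98
position: [0.4224, 0.1113, 0.394]
ee_rot: [-0.137, 1.564, 0.137]
force: [0.1, -0.1, -0.0]
width: 0.38
```

```bash
python3 -c "
from cell import arm
print(arm.sign_off())"
```

```text
the job is handed in; nothing more can be done
None
```

The plate is in the pocket and locked, and the job was handed in at about 28 s with the arm clear of everything.

**What I did:**
- My first grip put joint 6 at its limit, so I set the plate down on the table and regripped it across the rib's width.
- I tilted the plate to 28°, found the pocket floor by touch at 33 mm, tucked the low edge under the lip against the spring stop, and levelled it. The highest force read was about 21 N.
- I turned the collar by its pin. After the first turn it stood about 0.08 rad short of the mark, so I regripped the pin and moved it onto the mark.

**Last checks:**
- **Plate:** its top lies level, within 0.2 mm from lip end to wall end in both cameras. The top camera reads 39.8 mm and the scene camera 38.1 mm, against 39 mm expected.
- **Collar:** about 1.57 to 1.60 rad (pin at jig x 70.6 in the top view, 72.0 in the scene view), with the finger over the plate.
- **Spare, jar and midsole:** all three are where they started, within the detector's accuracy. In the last top view the detector missed the spare and the jar, so for those two this rests on the scene camera alone.

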